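# Uncover the lacquered mug and hang it up to dry

## Robot

A 7-joint arm with a two-finger parallel gripper is mounted at the origin on the work surface. World frame = base frame: x ahead of the robot, y to its left, z up, the work surface at z = 0. Lengths are in mm, angles in rad, forces in N, time in s.
With the tool pointing down it reaches from about 400 to 900 mm from the base axis. Payload 5.6 kg.
Tool frame: the origin (TCP) lies midway between the tips of the shut fingers; the grasp point (between the pads) lies 19 mm behind it (arm.grip_point_offset is the distance from the TCP to the grasp point, in mm); z points along the fingers, y is the direction in which the jaws open and shut (so a half turn about z gives the same grasp; the last joint's range is limited). The gripper opens to 92 mm and grips with 3 to 60 N. Pads are 20 mm wide; open, the fingers measure 128 mm over their backs; the gripper's body (75 mm by 189 mm) begins 69 mm behind the grasp point.
Start: joints at [1.125, 0.468, -0.012, 1.603, 0.006, 1.071, -0.056], TCP at [254.758, -598.003, 214.592] pointing down, gripper open.
Joint ranges: [-2.53, 2.53], [-0.31, 2.02], [-1.57, 1.55], [0.28, 2.44], [-1.29, 4.43], [0.15, 1.84], [-2.92, 2.92]. Speed limits (rad/s): [2.57, 2.57, 3.14, 3.14, 3.14, 3.14, 3.14].

## Interface

Orientations are given as a 3x3 rotation matrix whose columns are the frame's x, y, z axes.
In Python, from workcell import status, imaging, job, arm gives the robot as it stands. The module is installed in compiled form; this text tells all that it offers.
- The arm moves only by the tool servo_tool, never from a script. Its argument "increments" is a list of rows, each an object with "dp": the shift along the tool's x, y, z in mm, a list of three; "yaw": the turn about the tool's z in rad; "fingers": the finger opening in mm, from 0 to 91.9. In form: [{"dp": [dx, dy, dz], "yaw": yaw, "fingers": fingers}, ...]. A call has 1 to 10 rows; each row is the pose to reach, as a shift and turn from the pose measured when the call began, along the tool's axes at that moment; what a row does not reach only later rows make up. A row lasts 1/10 s, in which the tool goes at most 50 mm and 8.59 degrees, less where a joint would pass 70% of its speed; a pose out of reach is approached as far as the arm can. A call with a gripper value outside its range is refused whole. The fingers move at their own pace and stop on an object; "grip_force" is the grip in N (left out, the last holds). Time passes only in rows, so rows that repeat a pose let the fingers close. It gives the time, the measured TCP pose, the force and the opening at its end, in the units of the state.
- status.get_state(): the state, without advancing time (a new reading comes with each control period).
- imaging.capture(name): name is "scene" or "top"; returns a dict with "img" (420x560x3 uint8, red, green, blue), "vertical_fov" (degrees; the focal length in pixels is half the picture's height over the tangent of half this angle, whatever the lens; pixels are square), "cx", "cy" (the principal point, pixels), "R" (3x3) and "t" (3): a world point X has camera coordinates R X + t. Camera axes: x right, y down, z forward; pixel columns grow to the right and rows downward; lengths in mm; the calibration is good to about 2 mm. A picture is of the moment at which its call begins. There is no depth.
- job.job_done(): hands the job in, once; it reports no verdict.
The state is a dict: "t": time; "joint_pos": joint angles; "qd": joint speeds; "tau": joint torques, N m; "tcp_pos": TCP position; "eef_rot": TCP orientation; "contact_force": force on the tool from outside, world axes, zero at the start; "ft_torque": the same for the moment, N m; "opening": opening from 0.0 (shut) to 1.0 (fully open).
Only numpy, scipy, OpenCV 4.12 (cv2) and the standard library are available. Lean on these libraries where they do the work, as an engineer would, in place of code of your own. Each camera call takes 0.05 s, during which the arm holds its last target. There are 200 camera calls.

## Task

Take the wooden cover board off the tall black mug and lay it gently down flat inside the shallow wooden tray, without dropping it. Then hang that mug by its handle on the hook of the drying stand, so that it hangs freely and comes to rest there. Leave the little jar beside the mug and the bowl where they stand.

Things in the scene. Friction and masses are not known exactly. Their poses are not given: they have to be found in the camera images.
- mug: Tall black lacquered mug, loose, about 180 g: round upright body 62 mm in diameter, 95 mm high, wall 4 mm, open at the top (covered at the start by the board). Origin: centre of its underside; z up. A rectangular loop handle sticks out on its +y side, reaching 74 mm from the mug's axis; the handle is 16 mm wide along x and its bars are 9 mm thick.
- handle_hole (a point): Centre of the opening of the mug's handle, at (0, 48, 49) mm in the mug's frame. The opening is 34 mm wide along the mug's y (from 31 to 65 mm off the axis) and 58 mm tall (from 20 to 78 mm above the mug's underside), and goes right through along the mug's x.
- board: Cover board of plain wood, loose, about 110 g, 160 mm long (its x) by 56 mm wide (its y) by 18 mm thick (its z), lying flat across the mug's mouth, its long side sticking out over both sides of the mug. Origin: centre of its underside.
- board_mid (a point): Centre of the cover board, 9 mm above its underside.
- tray: Shallow open wooden tray, fixed to the bench, 260 mm (x) by 170 mm (y) outside, 20 mm high, walls and floor 6 mm thick, empty. Origin: centre of its underside; its inner floor is 6 mm higher.
- stand: Drying stand, fixed: round wooden foot 120 mm across, 18 mm thick; post 20 mm thick, 250 mm high at its centre. Origin: centre of the foot's underside. A level steel hook, 8 mm thick, runs from the post along the stand's -x, 225 mm above the bench, to 100 mm from the post's axis; there its tip slopes up, ending 112 mm from the axis, its top 22 mm above the hook's centre line.
- hook (a point): Point on the hook's centre line, 60 mm from the post's axis, 225 mm above the bench; its x axis runs along the hook, towards the post, y level across it, z up.
- jar: Bystander: low amber jar, 56 mm in diameter, 65 mm high, standing near the mug. Origin: centre of its underside.
- bowl: Bystander: dark lacquered bowl, 100 mm across, 40 mm high. Origin: centre of its underside.
Not all that is in view belongs to the job. Of the things like the board, leave any that is yellow; of the rest the larger one is meant.

How it is judged (in metres and radians):
On the way:
1. the cover board lies flat in the tray, let go, before the mug is hung (x of board_mid in the frame of tray between -0.115 and 0.115 m and y of board_mid in the frame of tray between -0.075 and 0.075 m and z of board_mid in the frame of tray below 0.022 m and angle between the z axis of board and the z axis of tray, either way round below 0.1 rad and linear speed of board below 0.05 m/s and contact force between the fingers and board below 0.1 N and not (x of handle_hole in the frame of hook between -0.05 and 0.055 m and y of handle_hole in the frame of hook between -0.032 and 0.032 m and z of handle_hole in the frame of hook between -0.05 and 0 m and angle between the x axis of mug and the x axis of stand, either way round below 0.6 rad and contact force between mug and stand above 0.5 N and linear speed of mug below 0.12 m/s)), for 0.2 s.
At the end, for the whole second after the job is handed in: The board lies flat (0.1 rad) on the tray floor, inside its walls; the hook passes through the mug's handle opening (its centre within 32 mm sideways of the hook line, at most 50 mm below it, between post and tip) and carries the mug; board and mug are still (0.05, 0.12 m/s) (x of board_mid in the frame of tray between -0.115 and 0.115 m and y of board_mid in the frame of tray between -0.075 and 0.075 m and z of board_mid in the frame of tray below 0.022 m and angle between the z axis of board and the z axis of tray, either way round below 0.1 rad and linear speed of board below 0.05 m/s and x of handle_hole in the frame of hook between -0.05 and 0.055 m and y of handle_hole in the frame of hook between -0.032 and 0.032 m and z of handle_hole in the frame of hook between -0.05 and 0 m and angle between the x axis of mug and the x axis of stand, either way round below 0.6 rad and contact force between mug and stand above 0.5 N and linear speed of mug below 0.12 m/s); the robot touches nothing.
It fails at once if the cover board is dropped: let go and falling faster than 0.8 m/s (contact force between the fingers and board below 0.1 N and linear speed of board above 0.8 m/s).
It fails at once if the jar or the bowl is moved by more than 30 mm (distance of any of jar, bowl from where it was at the start of the episode above 0.03 m).
It also fails if it takes over 72 s, if anything falls off the work surface, if the arm or the gripper's body presses on something with over 40 N, if the wrist force passes 120 N, or if a joint passes its speed limit or range.

## Working session

There is one attempt and no reset: what is moved stays moved. The work goes in short steps, Python scripts to look and compute and a tool call to move; the robot and the scene stay as the last step left them, time stands still between calls to the robot, and variables do not carry over. Pictures are saved under pics/ and viewed, about 8 in all and at most 12, crops included, and the job is handed in when it is done.

Besides the shell and the picture viewer there is one more tool, called in YAML: its name, and indented under it one key for each argument. servo_tool: Moves the arm, as the interface text tells. Its arguments: {"type":"object","properties":{"increments":{"type":"array"},"grip_force":{"type":"number"}},"required":["increments"]}

```bash
mkdir -p pics; cat > h.py <<'E'
import numpy as np, cv2
from workcell import status, imaging, job, arm
def cap(n):
    c=imaging.capture(n); c['f']=210/np.tan(np.radians(c['vertical_fov'])/2)
    c['R']=np.array(c['R']);c['t']=np.array(c['t']);return c
def ray(c,u,v):
    o=-c['R'].T@c['t']; d=c['R'].T@np.array([(u-c['cx'])/c['f'],(v-c['cy'])/c['f'],1]); return o,d
def onz(c,u,v,z):
    o,d=ray(c,u,v); return o+d*(z-o[2])/d[2]
def proj(c,X):
    p=c['R']@np.array(X,float)+c['t']; return (c['f']*p[:2]/p[2]+[c['cx'],c['cy']]).round(1)
def two(c1,p1,c2,p2):
    o1,d1=ray(c1,*p1);o2,d2=ray(c2,*p2)
    A=np.stack([d1,-d2],1); s=np.linalg.lstsq(A,o2-o1,rcond=None)[0]
    a,b=o1+d1*s[0],o2+d2*s[1]; return (a+b)/2,np.linalg.norm(a-b)
def save(c,n): cv2.imwrite('pics/'+n,cv2.cvtColor(c['img'],cv2.COLOR_RGB2BGR))
E
python3 - <<'E'
from h import *
import pickle
d={}
for n in('scene','top'):
    c=cap(n);save(c,n+'0.png');d[n]=c;print(n,c['vertical_fov'],c['cx'],c['cy'],(-c['R'].T@c['t']).round(),c['R'].round(2).tolist())
pickle.dump(d,open('c0.pkl','wb'))
print(status.get_state(), arm.grip_point_offset)
E
```

```text
scene 46.182478449820834 284.4173894199096 212.67992790547578 [1333.  455. 1094.] [[-0.5, 0.87, 0.01], [0.6, 0.35, -0.72], [-0.62, -0.35, -0.7]]
top 47.88488906653238 279.36388226818116 212.17707826913332 [ 3.370e+02 -1.000e+00  1.403e+03] [[-0.02, -1.0, -0.0], [-0.99, 0.02, -0.11], [0.11, -0.0, -0.99]]
{'t': 0.1, 'joint_pos': array([ 1.12502993,  0.46831335, -0.01161714,  1.60351333,  0.00601943,
        1.07141693, -0.05629394]), 'qd': array([ 0.00094303, -0.00117214, -0.00078322, -0.00294059, -0.00017029,
       -0.00190591, -0.00129357]), 'tau': array([-8.59098077e-05, -5.21641552e+01, -1.28639530e-02, -2.44366622e+01,
       -5.68022963e-02,  1.41072800e-02,  7.12392739e-05]), 'tcp_pos': array([ 254.51193108, -597.52893842,  213.72742829]), 'eef_rot': array([[ 9.19994404e-01,  3.91930780e-01, -7.48385050e-04],
       [ 3.91931474e-01, -9.19993297e-01,  1.43299414e-03],
       [-1.26874719e-04, -1.61166224e-03, -9.99998693e-01]]), 'contact_force': array([ 0.6934607 ,  0.20923678, -0.26490947]), 'ft_torque': array([ 0.03945778, -0.0487404 , -0.00721764]), 'opening': 1.0001219665334407} 18.700000000000003
```

View pics/scene0.png

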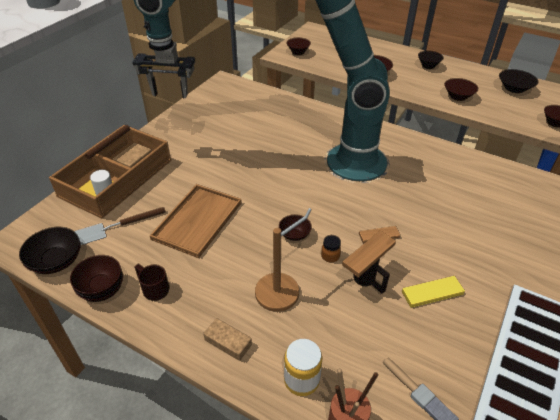

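View pics/top0.png

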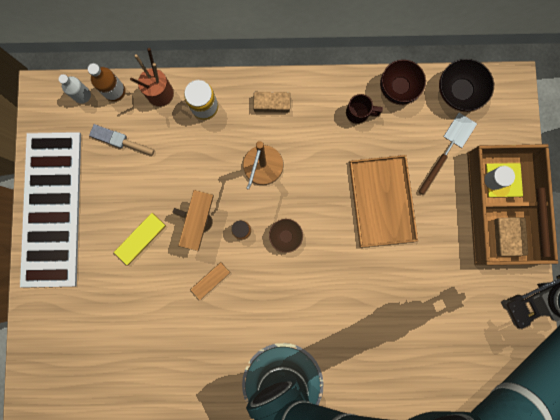

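```bash
python3 - <<'E'
from h import *
import pickle
d=pickle.load(open('c0.pkl','rb'))
t=d['top']['img'][135:255,110:310];s=d['scene']['img'][200:310,230:430]
o=np.vstack([cv2.resize(t,None,fx=3,fy=3,interpolation=cv2.INTER_CUBIC)[:300*1+60],np.zeros((10,600,3),np.uint8)])
o=np.vstack([cv2.resize(t,None,fx=2.4,fy=2.4,interpolation=cv2.INTER_CUBIC),cv2.resize(s,None,fx=2.4,fy=2.4,interpolation=cv2.INTER_CUBIC)])
print(o.shape);cv2.imwrite('pics/crop1.png',o[:,:,::-1])
# board mask in top
c=d['top'];hsv=cv2.cvtColor(c['img'],cv2.COLOR_RGB2HSV)
for p in[(196,221),(210,281),(265,164),(380,200),(215,230),(150,190)]:print(p,hsv[p[1],p[0]])
hs=cv2.cvtColor(d['scene']['img'],cv2.COLOR_RGB2HSV)
for p in[(370,252),(195,220),(330,300)]:print(p,hs[p[1],p[0]])
E
```

```text
(552, 480, 3)
(196, 221) [ 15 151 181]
(210, 281) [ 15 147 180]
(265, 164) [ 14 154  78]
(380, 200) [ 15 150 191]
(215, 230) [ 16 109 171]
(150, 190) [ 17 108 206]
(370, 252) [ 14 145 172]
(195, 220) [ 14 143 157]
(330, 300) [ 16 100 196]
```

View pics/crop1.png

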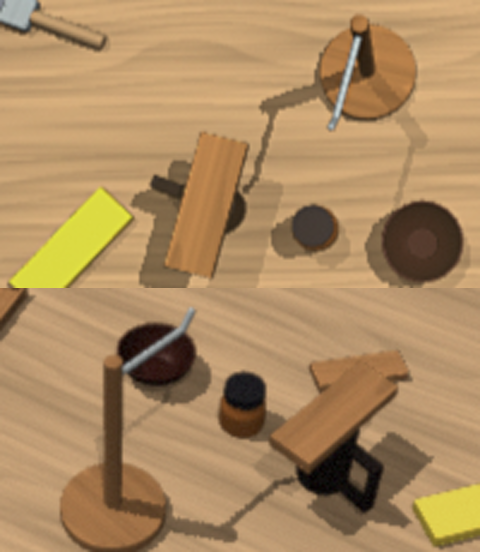

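```bash
cat >> h.py <<'E'
def wood(c,seed,smin=128):
    hsv=cv2.cvtColor(c['img'],cv2.COLOR_RGB2HSV)
    m=((hsv[...,1]>smin)&(hsv[...,0]<20)).astype(np.uint8)
    m=cv2.morphologyEx(m,cv2.MORPH_OPEN,np.ones((3,3)))
    n,l=cv2.connectedComponents(m); k=(l==l[seed[1],seed[0]]).astype(np.uint8)
    return max(cv2.findContours(k,cv2.RETR_EXTERNAL,cv2.CHAIN_APPROX_NONE)[0],key=cv2.contourArea)
def rect(c,cn,z):
    P=np.array([onz(c,u,v,z)[:2] for u,v in cn[:,0]]).astype(np.float32)
    (x,y),(w,h),a=cv2.minAreaRect(P); 
    if w<h:w,h,a=h,w,a+90
    return np.round([x,y,w,h,(a+90)%180-90],1)  # centre, long, short, long-axis angle deg
E
python3 - <<'E'
from h import *
import pickle
d=pickle.load(open('c0.pkl','rb'));t,s=d['top'],d['scene']
print('board',rect(t,wood(t,(196,221)),113))
print('small',rect(t,wood(t,(210,281)),18))
print('tray',rect(t,wood(t,(380,200)),20))
print('yaw tcp', np.degrees(np.arctan2(.392,.92)))
T=lambda x,y:(x/2.4+110,y/2.4+135); S=lambda x,y:(x/2.4+230,(y-288)/2.4+200)
print('post top',two(t,T(360,24),s,S(113,360)),onz(t,*T(360,24),250))
print('tip',two(t,T(333,127),s,S(192,311)))
print('hook at post',two(t,T(359,38),s,S(124,370)))
print('foot',onz(t,*T(368,72),18),onz(s,*S(113,506),18))
print('handle outer top',onz(t,*T(154,183),87),two(t,T(154,183),s,S(376,460)))
print('jar',onz(t,*T(316,226),65),'bowl',onz(t,*T(422,242),40))
E
```

```text
board [467.9 228.9 158.9  59.8 -14.9]
small [299.7 203.4 117.9  41.5 -48.8]
tray [ 525.8 -307.5  259.7  171.9    5. ]
yaw tcp 23.078221406040857
post top (array([638.10243078,  45.43065157, 249.88789467]), np.float64(2.9887346387647105)) [638.74925583  44.08818998 250.        ]
tip (array([530.86017848,  76.20250669, 242.93369348]), np.float64(5.58862767122303))
hook at post (array([627.61625544,  49.51964094, 228.38920733]), np.float64(7.440228739940188))
foot [638.1712205   43.94378952  18.        ] [641.71509127  49.20423335  18.        ]
handle outer top [495.58402276 293.33398342  87.        ] (array([494.59309695, 292.32405197,  93.73669828]), np.float64(1.0417387987211226))
jar [443.74409058 106.32839332  65.        ] bowl [424.26242588 -18.91088051  40.        ]
```

Candidates: the board on the mug at top px (196,221), a small wood piece at (210,281), and a yellow block at (139,239). The crop confirms the one on the mug: it is not yellow, and it is the larger (159 × 60 mm measured, against 118 × 42). Handle end at top px (174,211); hook tip at (249,188).

```bash
cat >> h.py <<'E'
def go(x,y,z,ang=None):
    "dp, yaw for TCP target; ang = wanted heading (deg) of tool x, mod 180"
    s=status.get_state();R=s['eef_rot'];dp=R.T@(np.array([x,y,z])-s['tcp_pos'])
    cur=np.degrees(np.arctan2(R[1,0],R[0,0])); yaw=0
    if ang is not None: yaw=-np.radians((ang-cur+90)%180-90)
    print('t %.1f dp %s yaw %.3f | tcp %s head %.1f F %s open %.2f q7 %.2f'%(s['t'],dp.round(1).tolist(),yaw,s['tcp_pos'].round(1),cur,s['contact_force'].round(1),s['opening'],s['joint_pos'][6]))
E
python3 -c "
from h import *
go(500,-200,300,-15)"
```

```text
t 0.1 dp [381.6, -269.6, -85.9] yaw 0.665 | tcp [ 254.5 -597.5  213.7] head 23.1 F [ 0.7  0.2 -0.3] open 1.00 q7 -0.06
```

servo_tool:
  increments:
    - {"dp": [30, -21, -20], "yaw": 0.07, "fingers": 91.9}
    - {"dp": [70, -50, -45], "yaw": 0.15, "fingers": 91.9}
    - {"dp": [110, -78, -70], "yaw": 0.22, "fingers": 91.9}
    - {"dp": [150, -106, -86], "yaw": 0.3, "fingers": 91.9}
    - {"dp": [190, -135, -86], "yaw": 0.37, "fingers": 91.9}
    - {"dp": [230, -163, -86], "yaw": 0.45, "fingers": 91.9}
    - {"dp": [270, -191, -86], "yaw": 0.52, "fingers": 91.9}
    - {"dp": [310, -219, -86], "yaw": 0.6, "fingers": 91.9}
    - {"dp": [350, -248, -86], "yaw": 0.665, "fingers": 91.9}
    - {"dp": [382, -270, -86], "yaw": 0.665, "fingers": 91.9}

```text
t: 1.1
tcp_pos: [500.9, -197.0, 300.0]
eef_rot: [[0.966, -0.26, -0.001], [-0.26, -0.966, 0.002], [-0.001, -0.001, -1.0]]
contact_force: [0.5, -0.7, 0.3]
opening: 0.999
```

```bash
python3 -c "
from h import *
go(468,228.5,200,-15)"
```

```text
t 1.1 dp [-142.1, -402.2, 100.8] yaw -0.001 | tcp [ 500.9 -197.   300. ] head -15.0 F [ 0.5 -0.7  0.3] open 1.00 q7 -1.56
```

servo_tool:
  increments:
    - {"dp": [-14, -40, 0], "yaw": 0, "fingers": 91.9}
    - {"dp": [-30, -85, 0], "yaw": 0, "fingers": 91.9}
    - {"dp": [-46, -130, 0], "yaw": 0, "fingers": 91.9}
    - {"dp": [-62, -175, 0], "yaw": 0, "fingers": 91.9}
    - {"dp": [-78, -220, 0], "yaw": 0, "fingers": 91.9}
    - {"dp": [-94, -265, 0], "yaw": 0, "fingers": 91.9}
    - {"dp": [-110, -310, 10], "yaw": 0, "fingers": 91.9}
    - {"dp": [-125, -355, 30], "yaw": 0, "fingers": 91.9}
    - {"dp": [-138, -390, 65], "yaw": 0, "fingers": 91.9}
    - {"dp": [-142, -402, 101], "yaw": 0, "fingers": 91.9}

```text
t: 2.1
tcp_pos: [467.2, 232.8, 199.5]
eef_rot: [[0.967, -0.255, 0.001], [-0.255, -0.967, 0.004], [-0.0, -0.005, -1.0]]
contact_force: [1.2, -0.2, 0.5]
opening: 0.998
```

```bash
python3 -c "
from h import *
c=cap('scene');save(c,'s1.png');t=cap('top')
o=np.hstack([cv2.resize(c['img'][130:310,290:430],None,fx=2.7,fy=2.7),cv2.resize(t['img'][160:300,120:260],None,fx=2.9,fy=3.471)]);print(o.shape)
cv2.imwrite('pics/s1c.png',o[:,:,::-1])
go(468,228.5,97.5,-15)"
```

```text
(486, 784, 3)
t 2.2 dp [4.9, -0.8, 97.7] yaw 0.004 | tcp [464.1 229.1 195.2] head -14.8 F [ 0.3  0.4 -0.2] open 1.00 q7 -2.51
```

View pics/s1c.png

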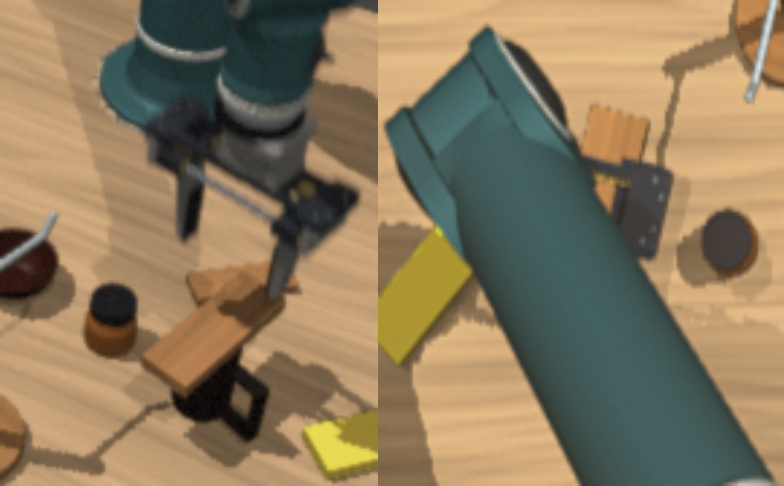

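The fingers straddle the board (board centre at about px (230,330) in the left crop), jaws across its width. Descending.

servo_tool:
  increments:
    - {"dp": [5, -1, 20], "yaw": 0, "fingers": 91.9}
    - {"dp": [5, -1, 45], "yaw": 0, "fingers": 91.9}
    - {"dp": [5, -1, 65], "yaw": 0, "fingers": 91.9}
    - {"dp": [5, -1, 80], "yaw": 0, "fingers": 91.9}
    - {"dp": [5, -1, 88], "yaw": 0, "fingers": 91.9}
    - {"dp": [5, -1, 92], "yaw": 0, "fingers": 91.9}
    - {"dp": [5, -1, 95], "yaw": 0, "fingers": 91.9}
    - {"dp": [5, -1, 97], "yaw": 0, "fingers": 91.9}
    - {"dp": [5, -1, 97], "yaw": 0, "fingers": 91.9}
    - {"dp": [5, -1, 97], "yaw": 0, "fingers": 91.9}

```text
t: 3.2
tcp_pos: [468.4, 228.8, 98.6]
eef_rot: [[0.967, -0.255, -0.01], [-0.255, -0.967, -0.001], [-0.009, 0.003, -1.0]]
contact_force: [0.8, 0.5, -0.1]
opening: 0.999
```

```bash
python3 -c "
from h import *
go(468,228.5,97.5,-15)"
```

```text
t 3.2 dp [-0.3, 0.4, 1.1] yaw 0.004 | tcp [468.4 228.8  98.6] head -14.8 F [ 0.8  0.5 -0.1] open 1.00 q7 -2.58
```

servo_tool:
  increments:
    - {"dp": [0, 0, 1], "yaw": 0, "fingers": 70}
    - {"dp": [0, 0, 1], "yaw": 0, "fingers": 60}
    - {"dp": [0, 0, 1], "yaw": 0, "fingers": 50}
    - {"dp": [0, 0, 1], "yaw": 0, "fingers": 45}
    - {"dp": [0, 0, 1], "yaw": 0, "fingers": 45}
    - {"dp": [0, 0, 1], "yaw": 0, "fingers": 45}
    - {"dp": [0, 0, 1], "yaw": 0, "fingers": 45}
  grip_force: 30

```text
t: 3.9
tcp_pos: [468.4, 228.9, 97.6]
eef_rot: [[0.967, -0.255, -0.009], [-0.255, -0.967, -0.001], [-0.009, 0.003, -1.0]]
contact_force: [0.6, 0.2, 0.0]
opening: 0.605
```

Opening 0.605 × 92 ≈ 55.6 mm, so the board is gripped. Lift.

servo_tool:
  increments:
    - {"dp": [0, 0, -4], "yaw": 0, "fingers": 45}
    - {"dp": [0, 0, -12], "yaw": 0, "fingers": 45}
    - {"dp": [0, 0, -30], "yaw": 0, "fingers": 45}
    - {"dp": [0, 0, -60], "yaw": 0, "fingers": 45}
    - {"dp": [0, 0, -95], "yaw": 0, "fingers": 45}
    - {"dp": [0, 0, -130], "yaw": 0, "fingers": 45}
    - {"dp": [0, 0, -165], "yaw": 0, "fingers": 45}
    - {"dp": [0, 0, -190], "yaw": 0, "fingers": 45}
    - {"dp": [0, 0, -205], "yaw": 0, "fingers": 45}
    - {"dp": [0, 0, -210], "yaw": 0, "fingers": 45}

```text
t: 4.9
tcp_pos: [471.0, 229.4, 310.1]
eef_rot: [[0.967, -0.255, -0.006], [-0.255, -0.967, 0.001], [-0.006, 0.001, -1.0]]
contact_force: [-0.3, 0.2, -0.7]
opening: 0.607
```

```bash
python3 -c "
from h import *
go(526,-307.5,300,5)"
```

```text
t 4.9 dp [190.1, 505.2, 9.4] yaw -0.345 | tcp [471.  229.4 310.1] head -14.8 F [-0.3  0.2 -0.7] open 0.61 q7 -2.44
```

servo_tool:
  increments:
    - {"dp": [4, 12, 0], "yaw": 0, "fingers": 45}
    - {"dp": [13, 35, 0], "yaw": -0.02, "fingers": 45}
    - {"dp": [26, 70, 0], "yaw": -0.05, "fingers": 45}
    - {"dp": [41, 110, 0], "yaw": -0.08, "fingers": 45}
    - {"dp": [56, 150, 0], "yaw": -0.11, "fingers": 45}
    - {"dp": [71, 190, 0], "yaw": -0.14, "fingers": 45}
    - {"dp": [86, 230, 0], "yaw": -0.17, "fingers": 45}
    - {"dp": [101, 270, 0], "yaw": -0.2, "fingers": 45}
    - {"dp": [116, 310, 0], "yaw": -0.23, "fingers": 45}
    - {"dp": [130, 345, 0], "yaw": -0.26, "fingers": 45}

```text
t: 5.9
tcp_pos: [507.3, -140.5, 308.5]
eef_rot: [[1.0, 0.002, -0.008], [0.002, -1.0, 0.0], [-0.008, -0.0, -1.0]]
contact_force: [0.6, 0.1, -0.4]
opening: 0.604
```

```bash
python3 -c "
from h import *
t=cap('top');save(t,'t2.png')
go(526,-307.5,150,5)"
```

```text
t 6.0 dp [20.9, 159.1, 158.5] yaw -0.093 | tcp [ 507.3 -147.8  308.1] head -0.3 F [-0.1 -5.6 -0.6] open 0.60 q7 -1.41
```

servo_tool:
  increments:
    - {"dp": [4, 20, 10], "yaw": -0.01, "fingers": 45}
    - {"dp": [8, 50, 30], "yaw": -0.03, "fingers": 45}
    - {"dp": [12, 85, 60], "yaw": -0.05, "fingers": 45}
    - {"dp": [16, 115, 90], "yaw": -0.07, "fingers": 45}
    - {"dp": [19, 138, 120], "yaw": -0.09, "fingers": 45}
    - {"dp": [21, 152, 142], "yaw": -0.093, "fingers": 45}
    - {"dp": [21, 157, 153], "yaw": -0.093, "fingers": 45}
    - {"dp": [21, 159, 158], "yaw": -0.093, "fingers": 45}
    - {"dp": [21, 159, 158], "yaw": -0.093, "fingers": 45}
    - {"dp": [21, 159, 158], "yaw": -0.093, "fingers": 45}

```text
t: 6.95
tcp_pos: [526.9, -306.6, 151.6]
eef_rot: [[0.996, 0.089, -0.007], [0.089, -0.996, -0.003], [-0.007, 0.003, -1.0]]
contact_force: [0.4, -0.7, -1.0]
opening: 0.603
```

```bash
python3 -c "
from h import *
c=cap('scene');save(c,'s2.png')
go(526,-307.5,9,5)"
```

```text
t 7.0 dp [-0.2, 0.2, 142.9] yaw 0.002 | tcp [ 527.  -306.7  151.9] head 5.1 F [0.2 1.  0.3] open 0.61 q7 -1.10
```

View pics/s2.png

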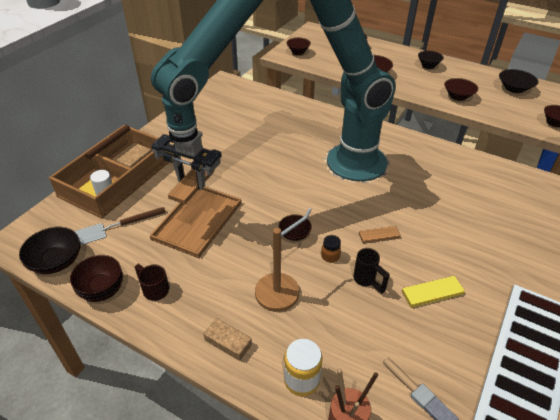

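The board is held level over the tray (px 190,188); the mug stands free at (367,268).

servo_tool:
  increments:
    - {"dp": [0, 0, 15], "yaw": 0, "fingers": 45}
    - {"dp": [0, 0, 45], "yaw": 0, "fingers": 45}
    - {"dp": [0, 0, 80], "yaw": 0, "fingers": 45}
    - {"dp": [0, 0, 108], "yaw": 0, "fingers": 45}
    - {"dp": [0, 0, 124], "yaw": 0, "fingers": 45}
    - {"dp": [0, 0, 132], "yaw": 0, "fingers": 45}
    - {"dp": [0, 0, 136], "yaw": 0, "fingers": 45}
    - {"dp": [0, 0, 139], "yaw": 0, "fingers": 45}
    - {"dp": [0, 0, 141], "yaw": 0, "fingers": 45}
    - {"dp": [0, 0, 142], "yaw": 0, "fingers": 45}

```text
t: 8.0
tcp_pos: [526.7, -307.5, 10.6]
eef_rot: [[0.996, 0.089, -0.005], [0.089, -0.996, -0.004], [-0.005, 0.004, -1.0]]
contact_force: [-0.1, -0.4, -0.6]
opening: 0.607
```

servo_tool:
  increments:
    - {"dp": [0, 0, 1], "yaw": 0, "fingers": 45}
    - {"dp": [0, 0, 2], "yaw": 0, "fingers": 45}
    - {"dp": [0, 0, 2.5], "yaw": 0, "fingers": 45}
    - {"dp": [0, 0, 2.5], "yaw": 0, "fingers": 45}

```text
t: 8.4
tcp_pos: [527.0, -307.8, 8.7]
eef_rot: [[0.996, 0.089, -0.004], [0.089, -0.996, -0.005], [-0.005, 0.005, -1.0]]
contact_force: [0.5, -0.9, 3.7]
opening: 0.607
```

Touchdown: 3.7 N. Release and lift.

servo_tool:
  increments:
    - {"dp": [0, 0, 0], "yaw": 0, "fingers": 57}
    - {"dp": [0, 0, 0], "yaw": 0, "fingers": 62}
    - {"dp": [0, 0, 0], "yaw": 0, "fingers": 75}
    - {"dp": [0, 0, 0], "yaw": 0, "fingers": 75}
    - {"dp": [0, 0, -10], "yaw": 0, "fingers": 75}
    - {"dp": [0, 0, -40], "yaw": 0, "fingers": 75}
    - {"dp": [0, 0, -85], "yaw": 0, "fingers": 75}
    - {"dp": [0, 0, -130], "yaw": 0, "fingers": 75}
    - {"dp": [0, 0, -175], "yaw": 0, "fingers": 75}
    - {"dp": [0, 0, -220], "yaw": 0, "fingers": 75}

```text
t: 9.4
tcp_pos: [527.7, -306.5, 231.4]
eef_rot: [[0.996, 0.089, -0.003], [0.089, -0.996, -0.005], [-0.004, 0.005, -1.0]]
contact_force: [-0.1, -0.6, -0.2]
opening: 0.812
```

```bash
python3 - <<'E'
from h import *
import pickle
c=cap('scene');t=cap('top');save(c,'s3.png');save(t,'t3.png');pickle.dump({'scene':c,'top':t},open('c3.pkl','wb'))
o=np.hstack([cv2.resize(c['img'][195:305,265:395],None,fx=3,fy=3,interpolation=cv2.INTER_CUBIC),cv2.resize(t['img'][140:250,165:295],None,fx=3,fy=3,interpolation=cv2.INTER_CUBIC)])
o2=cv2.resize(t['img'][140:260,330:430],None,fx=2,fy=2);p=np.zeros((240,780,3),np.uint8);p[:,:200]=o2
o=np.vstack([o,p]);print(o.shape)
cv2.imwrite('pics/s3c.png',o[:,:,::-1])
go(526,-307.5,300,5)
# mug masks
for im,x0,x1,y0,y1 in((c,340,395,240,300),(t,165,225,190,245)):
    v=im['img'].max(2)[y0:y1,x0:x1]; m=(v<60).astype(np.uint8)
    n,l,st,ce=cv2.connectedComponentsWithStats(m);k=1+st[1:,4].argmax();print(st[k]+[x0,y0,0,0,0],ce[k]+[x0,y0])
E
```

```text
(570, 780, 3)
t 9.5 dp [-5.1, -0.5, -63.2] yaw 0.002 | tcp [ 531.6 -308.2  236.8] head 5.1 F [0.8 0.  0.5] open 0.82 q7 -1.08
[354 249  35  45 958] [369.42588727 269.95511482]
[189 210  16   7  55] [195.98181818 212.10909091]
```

View pics/s3c.png

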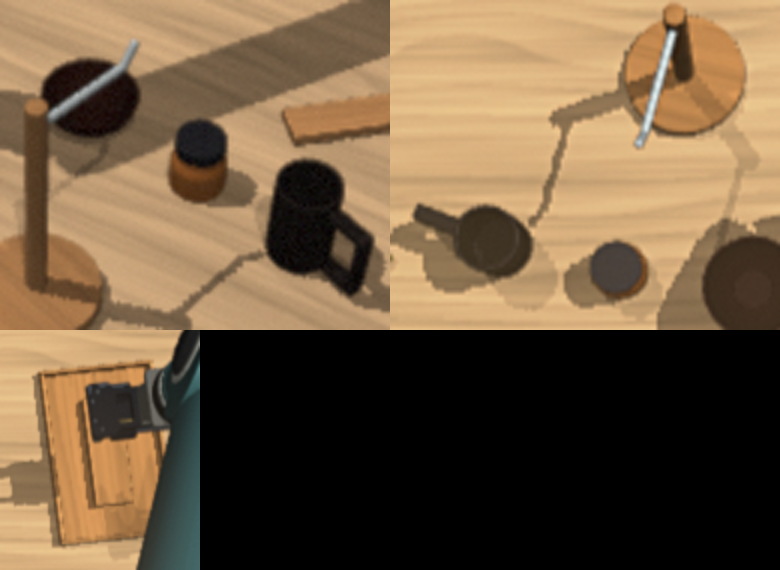

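```bash
python3 - <<'E'
from h import *
import pickle
d=pickle.load(open('c3.pkl','rb'));s,t=d['scene'],d['top']
S=lambda x,y:(x/3+265,y/3+195); T=lambda x,y:((x-390)/3+165,y/3+140)
m=onz(t,*T(488,240),95);print('mug',m,onz(s,*S(309,186),95),two(t,T(488,240),s,S(309,186)))
# handle: dark mask in top, contour farther than 40mm
hv=cv2.cvtColor(t['img'],cv2.COLOR_RGB2HSV);g=t['img'].max(2)
sub=(g[195:240,165:215]<110).astype(np.uint8)
n,l=cv2.connectedComponents(sub);k=l[220-195,196-165];ys,xs=np.where(l==k)
P=np.array([onz(t,x+165,y+195,87)[:2] for x,y in zip(xs,ys)])
r=np.hypot(*(P-m[:2]).T);H=P[r>45];a=H.mean(0)-m[:2];print('handle n',len(H),H.mean(0),'ang',np.degrees(np.arctan2(a[1],a[0])),'rmax',r.max())
a=P[(r>38)];vx=cv2.fitLine(a.astype(np.float32),cv2.DIST_L2,0,.01,.01).ravel();print('line',np.degrees(np.arctan2(vx[1],vx[0])))
# hook: bluish-gray pixels
b=t['img'].astype(int);mk=(np.abs(b[...,0]-b[...,2])<35)&(g>90);ys,xs=np.where(mk[145:195,235:270]);
Q=np.array([onz(t,x+235,y+145,225)[:2] for x,y in zip(xs,ys)]).astype(np.float32)
v=cv2.fitLine(Q,cv2.DIST_HUBER,0,.01,.01).ravel();print('hook',len(Q),v,np.degrees(np.arctan2(v[1],v[0])),Q.min(0),Q.max(0))
print('foot/post', onz(t,*T(675,15),250), onz(t,*T(686,73),18))
E
```

```text
mug [469.00453931 226.01528675  95.        ] [473.48506423 231.54668929  95.        ] (array([469.00436   , 228.66828676,  88.84277259]), np.float64(3.378261323837545))
handle n 70 [492.38030587 281.4882128 ] ang 67.14990232150558 rmax 76.79159026283308
line 65.46776
hook 127 [ 9.5967764e-01 -2.8110293e-01  5.8367633e+02  6.2399460e+01] -16.326042 [534.8494    45.256107] [632.34735   79.228516]
foot/post [638.74925583  44.08818998 250.        ] [640.17810498  42.92294318  18.        ]
```

```bash
python3 -c "
from h import *
go(470,228,300,67)"
```

```text
t 9.5 dp [-13.4, -538.8, -69.7] yaw -1.081 | tcp [ 531.6 -308.2  236.8] head 5.1 F [0.8 0.  0.5] open 0.82 q7 -1.08
```

servo_tool:
  increments:
    - {"dp": [-1, -15, -20], "yaw": -0.08, "fingers": 91.9}
    - {"dp": [-2, -45, -45], "yaw": -0.16, "fingers": 91.9}
    - {"dp": [-3, -85, -65], "yaw": -0.26, "fingers": 91.9}
    - {"dp": [-4, -130, -70], "yaw": -0.36, "fingers": 91.9}
    - {"dp": [-5, -175, -70], "yaw": -0.46, "fingers": 91.9}
    - {"dp": [-6, -220, -70], "yaw": -0.56, "fingers": 91.9}
    - {"dp": [-7, -265, -70], "yaw": -0.66, "fingers": 91.9}
    - {"dp": [-8, -310, -70], "yaw": -0.76, "fingers": 91.9}
    - {"dp": [-9, -350, -70], "yaw": -0.86, "fingers": 91.9}
    - {"dp": [-10, -390, -70], "yaw": -0.95, "fingers": 91.9}

```text
t: 10.5
tcp_pos: [485.7, 81.7, 302.2]
eef_rot: [[0.504, 0.864, 0.008], [0.864, -0.504, -0.012], [-0.006, 0.013, -1.0]]
contact_force: [1.0, -0.1, 0.3]
opening: 1.0
```

```bash
python3 -c "
from h import *
go(470,228,200,67)"
```

```text
t 10.5 dp [119.1, -88.6, 100.3] yaw -0.126 | tcp [485.7  81.7 302.2] head 59.8 F [ 1.  -0.1  0.3] open 1.00 q7 -0.86
```

servo_tool:
  increments:
    - {"dp": [30, -22, 0], "yaw": -0.03, "fingers": 91.9}
    - {"dp": [62, -46, 0], "yaw": -0.06, "fingers": 91.9}
    - {"dp": [90, -67, 10], "yaw": -0.09, "fingers": 91.9}
    - {"dp": [108, -80, 30], "yaw": -0.126, "fingers": 91.9}
    - {"dp": [116, -86, 60], "yaw": -0.126, "fingers": 91.9}
    - {"dp": [119, -88, 85], "yaw": -0.126, "fingers": 91.9}
    - {"dp": [119, -88, 97], "yaw": -0.126, "fingers": 91.9}
    - {"dp": [119, -88, 100], "yaw": -0.126, "fingers": 91.9}
    - {"dp": [119, -88, 100], "yaw": -0.126, "fingers": 91.9}

```text
t: 11.4
tcp_pos: [470.7, 227.3, 200.7]
eef_rot: [[0.392, 0.92, 0.008], [0.92, -0.392, -0.012], [-0.008, 0.012, -1.0]]
contact_force: [-0.5, 0.4, 1.3]
opening: 1.002
```

```bash
python3 -c "
from h import *
c=cap('scene')
o=cv2.resize(c['img'][130:310,310:430],None,fx=3.3,fy=3.3,interpolation=cv2.INTER_CUBIC);cv2.imwrite('pics/s4c.png',o[:,:,::-1])
go(470,228,40,67)"
```

```text
t 11.4 dp [1.1, -3.3, 161.2] yaw -0.001 | tcp [471.1 227.5 201.3] head 66.9 F [-0.7  0.3  0. ] open 1.00 q7 -1.15
```

View pics/s4c.png

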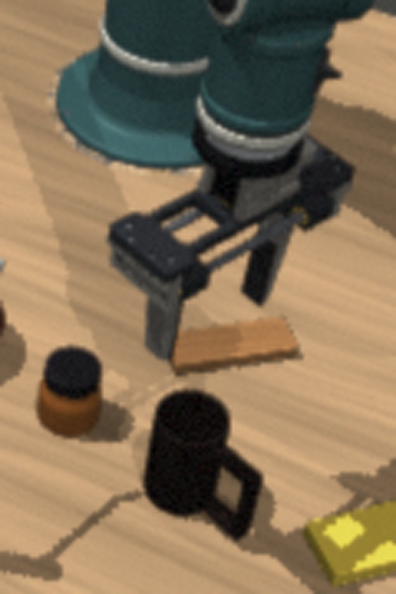

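The open fingers are centred above the mug (rim at crop px (192,410), fingertips at (165,355) and (260,300)), with the handle clear between them. Descending.

servo_tool:
  increments:
    - {"dp": [0, -1, 20], "yaw": 0, "fingers": 91.9}
    - {"dp": [0, -1, 50], "yaw": 0, "fingers": 91.9}
    - {"dp": [1, -2, 80], "yaw": 0, "fingers": 91.9}
    - {"dp": [1, -2, 92], "yaw": 0, "fingers": 91.9}
    - {"dp": [1, -2, 105], "yaw": 0, "fingers": 91.9}
    - {"dp": [1, -3, 120], "yaw": 0, "fingers": 91.9}
    - {"dp": [1, -3, 137], "yaw": 0, "fingers": 91.9}
    - {"dp": [1, -3, 152], "yaw": 0, "fingers": 91.9}
    - {"dp": [1, -3, 160], "yaw": 0, "fingers": 91.9}
    - {"dp": [1, -3, 161], "yaw": 0, "fingers": 91.9}

```text
t: 12.45
tcp_pos: [469.8, 227.6, 39.4]
eef_rot: [[0.392, 0.92, 0.008], [0.92, -0.392, -0.012], [-0.008, 0.012, -1.0]]
contact_force: [-0.0, -0.5, -0.0]
opening: 1.003
```

servo_tool:
  increments:
    - {"dp": [0, 0, 0], "yaw": 0, "fingers": 80}
    - {"dp": [0, 0, 0], "yaw": 0, "fingers": 72}
    - {"dp": [0, 0, 0], "yaw": 0, "fingers": 66}
    - {"dp": [0, 0, 0], "yaw": 0, "fingers": 60}
    - {"dp": [0, 0, 0], "yaw": 0, "fingers": 55}
    - {"dp": [0, 0, 0], "yaw": 0, "fingers": 55}
    - {"dp": [0, 0, 0], "yaw": 0, "fingers": 55}
  grip_force: 25

```text
t: 13.15
tcp_pos: [470.2, 227.8, 39.9]
eef_rot: [[0.392, 0.92, 0.009], [0.92, -0.392, -0.012], [-0.007, 0.013, -1.0]]
contact_force: [-0.4, -0.3, 6.2]
opening: 0.656
```

servo_tool:
  increments:
    - {"dp": [0, 0, -4], "yaw": 0, "fingers": 55}
    - {"dp": [0, 0, -12], "yaw": 0, "fingers": 55}
    - {"dp": [0, 0, -30], "yaw": 0, "fingers": 55}
    - {"dp": [0, 0, -60], "yaw": 0, "fingers": 55}
    - {"dp": [0, 0, -95], "yaw": 0, "fingers": 55}
    - {"dp": [0, 0, -130], "yaw": 0, "fingers": 55}
    - {"dp": [0, 0, -155], "yaw": 0, "fingers": 55}
    - {"dp": [0, 0, -170], "yaw": 0, "fingers": 55}
    - {"dp": [0, 0, -174], "yaw": 0, "fingers": 55}
    - {"dp": [0, 0, -174], "yaw": 0, "fingers": 55}

```text
t: 14.15
tcp_pos: [468.4, 229.5, 213.6]
eef_rot: [[0.392, 0.92, 0.009], [0.92, -0.392, -0.012], [-0.008, 0.013, -1.0]]
contact_force: [-0.4, -0.0, -1.9]
opening: 0.661
```

```bash
python3 - <<'E'
from h import *
import pickle
c=cap('scene');t=cap('top');pickle.dump({'scene':c,'top':t},open('c5.pkl','wb'))
o=np.hstack([cv2.resize(c['img'][150:300,260:420],None,fx=2.5,fy=2.5,interpolation=cv2.INTER_CUBIC),cv2.resize(t['img'][120:270,140:300],None,fx=2.5,fy=2.5,interpolation=cv2.INTER_CUBIC)])
print(o.shape);cv2.imwrite('pics/s5c.png',o[:,:,::-1])
go(470,40,214,73.7)
E
```

```text
(375, 800, 3)
t 14.2 dp [-173.2, 76.1, 0.9] yaw -0.118 | tcp [467.9 229.2 212.5] head 66.9 F [-0.  -0.9 -2.4] open 0.66 q7 -1.15
```

View pics/s5c.png

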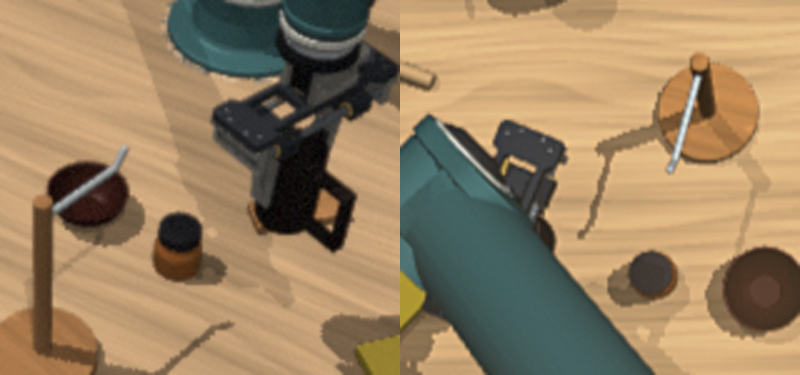

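```bash
python3 - <<'E'
from h import *
import pickle
c=pickle.load(open('c5.pkl','rb'))['scene']
p=np.array([468,229.3,172.5])
for a in (62,67,72):
    n=np.array([np.cos(np.radians(a)),np.sin(np.radians(a)),0]);u=np.array([n[1],-n[0],0])
    print(a,[((proj(c,p+u*x+n*74+[0,0,z])-[260,150])*2.5).round().tolist() for x in(8,-8) for z in(87,11)])
go(440.5,54.3,225,73.7)
E
```

```text
62 [[336.0, 203.0], [323.0, 256.0], [349.0, 196.0], [336.0, 250.0]]
67 [[342.0, 200.0], [328.0, 254.0], [353.0, 193.0], [340.0, 246.0]]
72 [[347.0, 198.0], [333.0, 251.0], [357.0, 190.0], [344.0, 243.0]]
t 14.2 dp [-171.8, 43.5, -10.5] yaw -0.118 | tcp [467.9 229.2 212.5] head 66.9 F [-0.  -0.9 -2.4] open 0.66 q7 -1.15
```

servo_tool:
  increments:
    - {"dp": [-8, 2, -1], "yaw": 0, "fingers": 55}
    - {"dp": [-25, 6, -3], "yaw": -0.02, "fingers": 55}
    - {"dp": [-50, 13, -5], "yaw": -0.04, "fingers": 55}
    - {"dp": [-80, 20, -8], "yaw": -0.06, "fingers": 55}
    - {"dp": [-110, 28, -10], "yaw": -0.08, "fingers": 55}
    - {"dp": [-138, 35, -10], "yaw": -0.1, "fingers": 55}
    - {"dp": [-158, 40, -10], "yaw": -0.118, "fingers": 55}
    - {"dp": [-168, 43, -10], "yaw": -0.118, "fingers": 55}
    - {"dp": [-172, 43, -10], "yaw": -0.118, "fingers": 55}
    - {"dp": [-172, 43, -10], "yaw": -0.118, "fingers": 55}

```text
t: 15.25
tcp_pos: [439.7, 54.4, 224.3]
eef_rot: [[0.281, 0.96, 0.006], [0.96, -0.281, -0.013], [-0.01, 0.009, -1.0]]
contact_force: [0.0, -0.1, -1.4]
opening: 0.656
```

```bash
python3 - <<'E'
from h import *
c=cap('scene');t=cap('top')
o=np.hstack([cv2.resize(c['img'][150:300,200:360],None,fx=2.5,fy=2.5,interpolation=cv2.INTER_CUBIC),cv2.resize(t['img'][120:270,180:340],None,fx=2.5,fy=2.5,interpolation=cv2.INTER_CUBIC)])
cv2.imwrite('pics/s6c.png',o[:,:,::-1])
go(440.5,54.3,225,73.7)
go(567.3,17,225,73.7)
E
```

```text
t 15.3 dp [-0.9, 0.8, -0.5] yaw 0.001 | tcp [440.   55.3 224.5] head 73.8 F [ 0.   0.1 -0.9] open 0.66 q7 -0.60
t 15.3 dp [-1.3, 132.9, 0.8] yaw 0.001 | tcp [440.   55.3 224.5] head 73.8 F [ 0.   0.1 -0.9] open 0.66 q7 -0.60
```

View pics/s6c.png

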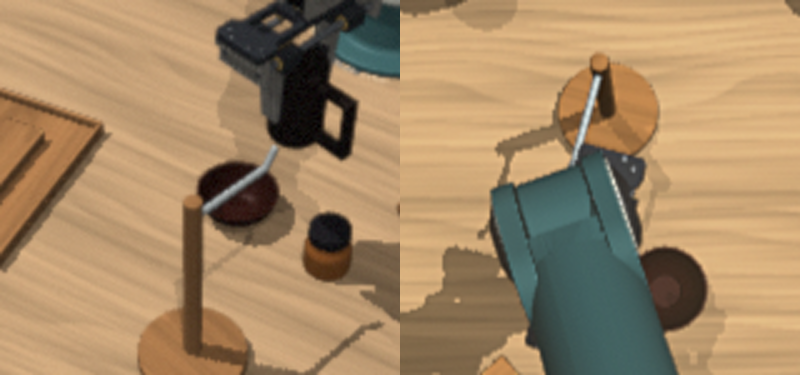

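The handle hole (left crop px (338,119)) lies on the extension of the hook line, with the tip at (275,150). Inserting slowly.

servo_tool:
  increments:
    - {"dp": [-1, 6, 0], "yaw": 0, "fingers": 55}
    - {"dp": [-1, 15, 0], "yaw": 0, "fingers": 55}
    - {"dp": [-1, 25, 0], "yaw": 0, "fingers": 55}
    - {"dp": [-1, 35, 0], "yaw": 0, "fingers": 55}
    - {"dp": [-1, 45, 0], "yaw": 0, "fingers": 55}
    - {"dp": [-1, 55, 0], "yaw": 0, "fingers": 55}
    - {"dp": [-1, 65, 0], "yaw": 0, "fingers": 55}
    - {"dp": [-1, 75, 0], "yaw": 0, "fingers": 55}
    - {"dp": [-1, 84, 0], "yaw": 0, "fingers": 55}
    - {"dp": [-1, 90, 0], "yaw": 0, "fingers": 55}

```text
t: 16.35
tcp_pos: [527.0, 28.9, 225.3]
eef_rot: [[0.28, 0.96, 0.006], [0.96, -0.28, -0.012], [-0.01, 0.01, -1.0]]
contact_force: [0.0, 0.3, -2.1]
opening: 0.658
```

```bash
python3 - <<'E'
from h import *
c=cap('scene');t=cap('top')
o=np.hstack([cv2.resize(c['img'][150:300,200:360],None,fx=2.5,fy=2.5,interpolation=cv2.INTER_CUBIC),cv2.resize(t['img'][120:270,180:340],None,fx=2.5,fy=2.5,interpolation=cv2.INTER_CUBIC)])
cv2.imwrite('pics/s7c.png',o[:,:,::-1])
go(567.3,17,225,73.7)
E
```

```text
t 16.4 dp [-0.1, 42.2, 0.6] yaw 0.001 | tcp [526.8  29.  225.2] head 73.7 F [ 0.5  0.5 -1.4] open 0.66 q7 -0.59
```

View pics/s7c.png

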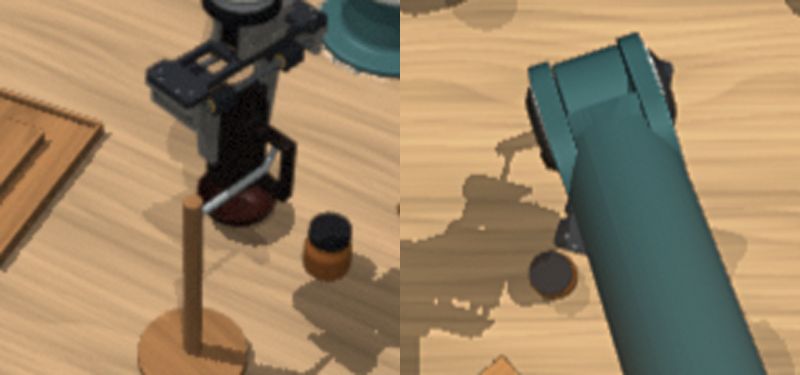

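The hook tip (crop px (272,153)) now shows inside the handle opening and no force has risen. Going on, then lowering.

servo_tool:
  increments:
    - {"dp": [0, 6, 0], "yaw": 0, "fingers": 55}
    - {"dp": [0, 15, 0], "yaw": 0, "fingers": 55}
    - {"dp": [0, 25, 0], "yaw": 0, "fingers": 55}
    - {"dp": [0, 35, 0], "yaw": 0, "fingers": 55}
    - {"dp": [0, 40, 0], "yaw": 0, "fingers": 55}
    - {"dp": [0, 41, 6], "yaw": 0, "fingers": 55}
    - {"dp": [0, 41, 13], "yaw": 0, "fingers": 55}
    - {"dp": [0, 41, 20], "yaw": 0, "fingers": 55}
    - {"dp": [0, 41, 25], "yaw": 0, "fingers": 55}
    - {"dp": [0, 41, 28], "yaw": 0, "fingers": 55}

```text
t: 17.45
tcp_pos: [565.8, 17.2, 196.8]
eef_rot: [[0.28, 0.96, 0.005], [0.96, -0.28, -0.012], [-0.01, 0.009, -1.0]]
contact_force: [-0.1, 0.3, -1.8]
opening: 0.657
```

servo_tool:
  increments:
    - {"dp": [0, 0, 2], "yaw": 0, "fingers": 55}
    - {"dp": [0, 0, 4], "yaw": 0, "fingers": 55}
    - {"dp": [0, 0, 6], "yaw": 0, "fingers": 55}
    - {"dp": [0, 0, 6], "yaw": 0, "fingers": 55}
  grip_force: 8

```text
t: 17.85
tcp_pos: [565.9, 17.2, 190.9]
eef_rot: [[0.28, 0.96, 0.006], [0.96, -0.28, -0.012], [-0.01, 0.009, -1.0]]
contact_force: [-0.3, -1.0, -2.3]
opening: 0.656
```

servo_tool:
  increments:
    - {"dp": [0, 0, 2], "yaw": 0, "fingers": 55}
    - {"dp": [0, 0, 4], "yaw": 0, "fingers": 55}
    - {"dp": [0, 0, 6], "yaw": 0, "fingers": 55}
    - {"dp": [0, 0, 6], "yaw": 0, "fingers": 55}

```text
t: 18.25
tcp_pos: [566.2, 17.7, 185.0]
eef_rot: [[0.279, 0.96, 0.006], [0.96, -0.279, -0.011], [-0.009, 0.009, -1.0]]
contact_force: [0.2, 0.5, 1.2]
opening: 0.659
```

servo_tool:
  increments:
    - {"dp": [3, 0, 1], "yaw": 0, "fingers": 55}
    - {"dp": [6, 0, 2], "yaw": 0, "fingers": 55}
    - {"dp": [9, 0, 4], "yaw": 0, "fingers": 55}
    - {"dp": [12, 0, 6], "yaw": 0, "fingers": 55}
    - {"dp": [15, 0, 8], "yaw": 0, "fingers": 55}
    - {"dp": [18, 0, 10], "yaw": 0, "fingers": 55}
    - {"dp": [20, 0, 11], "yaw": 0, "fingers": 55}
    - {"dp": [22, 0, 12], "yaw": 0, "fingers": 55}
    - {"dp": [22, 0, 12], "yaw": 0, "fingers": 55}
  grip_force: 4

```text
t: 19.15
tcp_pos: [572.3, 38.7, 172.4]
eef_rot: [[0.279, 0.96, 0.006], [0.96, -0.279, -0.011], [-0.009, 0.009, -1.0]]
contact_force: [-0.9, -2.3, -2.7]
opening: 0.658
```

```bash
python3 - <<'E'
from h import *
c=cap('scene')
o=cv2.resize(c['img'][150:300,180:340],None,fx=3.6,fy=3.6,interpolation=cv2.INTER_CUBIC)
cv2.imwrite('pics/s8c.png',o[:,:,::-1])
go(567.3,17,225,73.7)
E
```

```text
t 19.2 dp [-22.7, 1.7, -52.4] yaw 0.001 | tcp [572.3  38.7 172.4] head 73.8 F [ 0.5 -2.  -2.7] open 0.66 q7 -0.65
```

View pics/s8c.png

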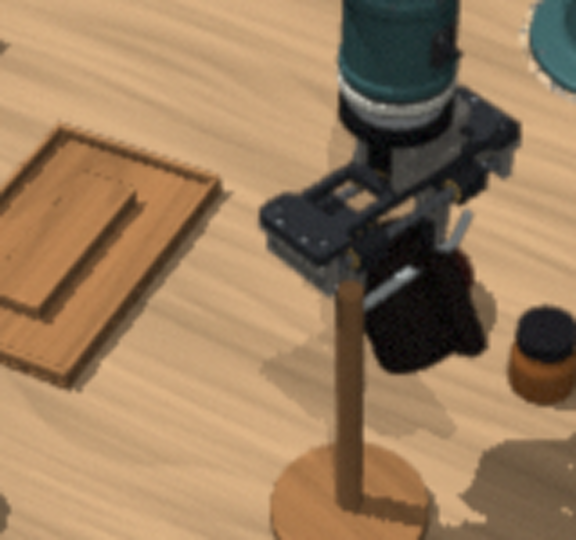

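The mug has tilted about the hook: the hook runs through the handle and its tip shows at crop px (460,230). Opening gently.

servo_tool:
  increments:
    - {"dp": [0, 0, 0], "yaw": 0, "fingers": 62}
    - {"dp": [0, 0, 0], "yaw": 0, "fingers": 66}
    - {"dp": [0, 0, 0], "yaw": 0, "fingers": 72}
    - {"dp": [0, 0, 0], "yaw": 0, "fingers": 78}
    - {"dp": [0, 0, 0], "yaw": 0, "fingers": 78}
    - {"dp": [0, 0, 0], "yaw": 0, "fingers": 78}
    - {"dp": [0, 0, 0], "yaw": 0, "fingers": 78}
    - {"dp": [0, 0, 0], "yaw": 0, "fingers": 78}
    - {"dp": [0, 0, 0], "yaw": 0, "fingers": 78}
    - {"dp": [0, 0, 0], "yaw": 0, "fingers": 78}

```text
t: 20.2
tcp_pos: [572.3, 38.7, 172.4]
eef_rot: [[0.279, 0.96, 0.006], [0.96, -0.279, -0.011], [-0.009, 0.009, -1.0]]
contact_force: [0.0, -0.0, -0.1]
opening: 0.847
```

servo_tool:
  increments:
    - {"dp": [-1, 0, -5], "yaw": 0, "fingers": 78}
    - {"dp": [-2, 0, -14], "yaw": 0, "fingers": 78}
    - {"dp": [-3, 0, -26], "yaw": 0, "fingers": 78}
    - {"dp": [-4, 0, -42], "yaw": 0, "fingers": 78}
    - {"dp": [-5, 0, -60], "yaw": 0, "fingers": 78}
    - {"dp": [-5, 0, -80], "yaw": 0, "fingers": 78}
    - {"dp": [-5, 0, -100], "yaw": 0, "fingers": 78}
    - {"dp": [-5, 0, -120], "yaw": 0, "fingers": 78}
    - {"dp": [-5, 0, -140], "yaw": 0, "fingers": 78}
    - {"dp": [-5, 0, -150], "yaw": 0, "fingers": 78}

```text
t: 21.2
tcp_pos: [570.8, 35.8, 325.5]
eef_rot: [[0.279, 0.96, 0.01], [0.96, -0.279, -0.011], [-0.008, 0.013, -1.0]]
contact_force: [-0.5, 0.2, 0.4]
opening: 0.851
```

servo_tool:
  increments:
    - {"dp": [-25, 0, 0], "yaw": 0, "fingers": 78}
    - {"dp": [-65, 0, 0], "yaw": 0, "fingers": 78}
    - {"dp": [-105, 0, 0], "yaw": 0, "fingers": 78}
    - {"dp": [-145, 0, 0], "yaw": 0, "fingers": 78}
    - {"dp": [-185, 0, 0], "yaw": 0, "fingers": 78}
    - {"dp": [-215, 0, 0], "yaw": 0, "fingers": 78}
    - {"dp": [-230, 0, 0], "yaw": 0, "fingers": 78}
    - {"dp": [-235, 0, 0], "yaw": 0, "fingers": 78}
    - {"dp": [-235, 0, 0], "yaw": 0, "fingers": 78}
    - {"dp": [-235, 0, 0], "yaw": 0, "fingers": 78}

```text
t: 22.2
tcp_pos: [505.8, -187.8, 327.4]
eef_rot: [[0.277, 0.961, 0.01], [0.961, -0.276, -0.01], [-0.007, 0.013, -1.0]]
contact_force: [-0.2, 0.0, 0.6]
opening: 0.85
```

```bash
python3 - <<'E'
from h import *
c=cap('scene');t=cap('top');c2=cap('scene')
print('motion',np.abs(c['img'][200:280,230:340].astype(int)-c2['img'][200:280,230:340]).mean())
o=np.hstack([cv2.resize(c['img'][150:300,180:340],None,fx=2.5,fy=2.5,interpolation=cv2.INTER_CUBIC),cv2.resize(t['img'][100:250,180:340],None,fx=2.5,fy=2.5,interpolation=cv2.INTER_CUBIC)])
cv2.imwrite('pics/s9c.png',o[:,:,::-1])
go(567.3,17,225,73.7)
print('board',rect(t,wood(t,(380,200)),24))
E
```

```text
motion 1.574848484848485
t 22.4 dp [215.1, 1.2, 100.7] yaw 0.004 | tcp [ 505.6 -188.2  327.3] head 73.9 F [0.2 0.  0.2] open 0.85 q7 -0.08
board [ 5.3390e+02 -1.1000e+00  1.7294e+03  1.2437e+03  8.9000e+01]
```

View pics/s9c.png

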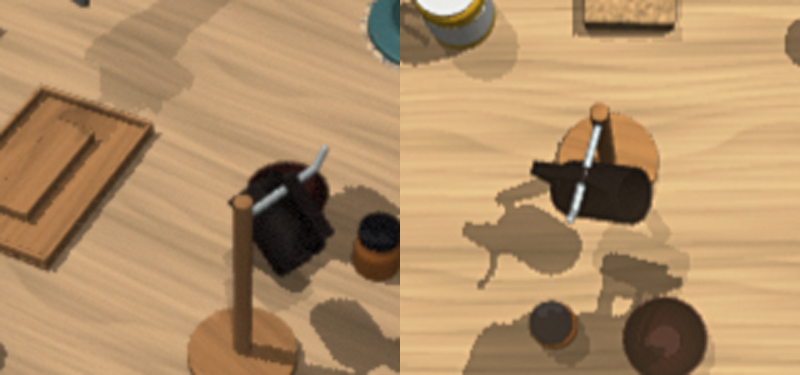

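servo_tool:
  increments:
    - {"dp": [0, 0, 0], "yaw": 0, "fingers": 78}
    - {"dp": [0, 0, 0], "yaw": 0, "fingers": 78}
    - {"dp": [0, 0, 0], "yaw": 0, "fingers": 78}
    - {"dp": [0, 0, 0], "yaw": 0, "fingers": 78}
    - {"dp": [0, 0, 0], "yaw": 0, "fingers": 78}
    - {"dp": [0, 0, 0], "yaw": 0, "fingers": 78}
    - {"dp": [0, 0, 0], "yaw": 0, "fingers": 78}
    - {"dp": [0, 0, 0], "yaw": 0, "fingers": 78}
    - {"dp": [0, 0, 0], "yaw": 0, "fingers": 78}
    - {"dp": [0, 0, 0], "yaw": 0, "fingers": 78}

```text
t: 23.35
tcp_pos: [505.6, -188.3, 327.4]
eef_rot: [[0.277, 0.961, 0.01], [0.961, -0.277, -0.011], [-0.008, 0.013, -1.0]]
contact_force: [0.1, -0.3, -0.0]
opening: 0.849
```

```bash
python3 - <<'E'
from h import *
T=[cap('top') for _ in range(12)]
A=[]
for t in T:
    m=(t['img'].max(2)[150:195,228:290]<50).astype(np.uint8);A.append(cv2.moments(m,True))
print([(round(a['m10']/a['m00'],1),round(a['m01']/a['m00'],1),int(a['m00'])) for a in A])
t=T[-1];c=cap('scene')
o=np.hstack([cv2.resize(c['img'][195:270,220:320],None,fx=4,fy=4,interpolation=cv2.INTER_CUBIC),cv2.resize(t['img'][130:205,215:315],None,fx=4,fy=4,interpolation=cv2.INTER_CUBIC)])
cv2.imwrite('pics/s10c.png',o[:,:,::-1])
go(567.3,17,225,73.7)
# where handle corners should be for tilt cases
H=np.array([583.7,62.4,225]);u=np.array([.96,-.281,0]);n=np.array([.281,.96,0]);k=np.array([0,0,1])
for name,(hy,hz),a in(('near',(35,74),46),('far',(61,74),62),('mid',(48,74),55)):
    ca,sa=np.cos(np.radians(a)),np.sin(np.radians(a))
    f=lambda y,z:H+n*((y-hy)*ca-(z-hz)*sa)+k*((y-hy)*sa+(z-hz)*ca)
    print(name,'hole',((48-hy)*ca-(49-hz)*sa,(48-hy)*sa+(49-hz)*ca),
     'T',[((proj(t,f(*q))-[215,130])*4+[400,0]).round().tolist() for q in((74,87),(74,11),(-31,95),(-31,0))],
     'S',[((proj(c,f(*q))-[220,195])*4).round().tolist() for q in((74,87),(74,11),(-31,95),(-31,0))])
E
```

```text
[(31.5, 25.4, 758), (31.4, 25.3, 756), (31.4, 25.4, 757), (31.5, 25.4, 757), (31.5, 25.4, 757), (31.5, 25.3, 758), (31.5, 25.4, 757), (31.5, 25.4, 752), (31.5, 25.4, 753), (31.4, 25.3, 759), (31.5, 25.4, 755), (31.5, 25.4, 753)]
t 24.0 dp [215.1, 1.2, 100.7] yaw 0.004 | tcp [ 505.6 -188.3  327.4] head 73.9 F [1.  0.2 0.6] open 0.85 q7 -0.08
near hole (np.float64(27.01405382443324), np.float64(-8.015041857072465)) T [[523.0, 136.0], [447.0, 131.0], [647.0, 190.0], [552.0, 182.0]] S [[317.0, 95.0], [378.0, 204.0], [226.0, 109.0], [299.0, 235.0]]
far hole (np.float64(15.970559505256588), np.float64(-23.21510777681332)) T [[560.0, 152.0], [463.0, 136.0], [648.0, 201.0], [532.0, 181.0]] S [[289.0, 98.0], [366.0, 196.0], [226.0, 149.0], [314.0, 264.0]]
mid hole (np.float64(20.478801107224793), np.float64(-14.339410908776154)) T [[545.0, 144.0], [456.0, 133.0], [650.0, 196.0], [541.0, 182.0]] S [[300.0, 93.0], [371.0, 197.0], [225.0, 129.0], [307.0, 250.0]]
```

```bash
python3 - <<'E'
from h import *
t=cap('top');m=(t['img'].max(2)<50).astype(np.uint8);m[:150]=0;m[195:]=0;m[:,:222]=0;m[:,295:]=0
ys,xs=np.where(m);S=lambda x,y:((x-215)*4+400,(y-130)*4)
i=xs.argmin();print('T left',S(xs[i],ys[xs==xs.min()].mean()),'right',S(xs.max(),ys[xs==xs.max()].mean()),'rows',(ys.min()-130)*4,(ys.max()-130)*4)
b=wood(t,(380,200),128);print('seed area',cv2.contourArea(b))
# board edges in the tray: long line segments
g=cv2.cvtColor(t['img'],cv2.COLOR_RGB2GRAY)[150:255,340:425]
L=cv2.HoughLinesP(cv2.Canny(g,40,110),1,np.pi/180,18,minLineLength=15,maxLineGap=5)
for x1,y1,x2,y2 in L[:,0]:
    p,q=onz(t,x1+340,y1+150,24),onz(t,x2+340,y2+150,24);print(p[:2].round(),q[:2].round(),round(np.linalg.norm(p-q)))
# jar, bowl shift since start: template match
import pickle
t0=pickle.load(open('c0.pkl','rb'))['top']['img']
for n,(u,v,r) in dict(jar=(241,229,12),bowl=(286,236,20)).items():
    q=cv2.matchTemplate(t['img'][v-r-15:v+r+15,u-r-15:u+r+15],t0[v-r:v+r,u-r:u+r],cv2.TM_CCOEFF_NORMED);print(n,cv2.minMaxLoc(q)[1],np.array(cv2.minMaxLoc(q)[3])-15,'px')
E
```

```text
T left (np.int64(472), np.float64(150.0)) right (np.int64(656), np.float64(186.0)) rows 92 232
seed area 232863.0
[ 527. -216.] [ 671. -283.] 158
[ 560. -258.] [ 655. -280.] 98
[ 642. -202.] [ 554. -208.] 87
[ 647. -217.] [ 584. -218.] 63
[ 395. -398.] [ 468. -401.] 73
[ 645. -208.] [ 510. -221.] 136
[ 407. -229.] [ 491. -241.] 86
[ 623. -409.] [ 674. -415.] 52
[ 536. -228.] [ 611. -231.] 75
[ 463. -190.] [ 551. -208.] 90
[ 586. -295.] [ 673. -310.] 89
[ 581. -238.] [ 677. -284.] 106
[ 624. -201.] [ 566. -205.] 57
[ 506. -409.] [ 568. -430.] 66
jar 0.9200804829597473 [0 0] px
bowl 0.9456021189689636 [0 0] px
```

```bash
python3 -c "
from h import *
print(job.job_done())"
```

```text
the job is handed in; nothing more can be done
None
```

The cover board is in the tray and the mug hangs by its handle on the hook. I handed the job in at about 24 s of robot time; no verdict was reported.

- **Board:** I gripped it across its width and set it down at about 3.7 N of contact, within about 1 mm of the measured tray centre. The last pictures show it flat inside the tray walls. My final numeric check of its edges failed because the arm blocked the top view, so its pose rests on those pictures and the release position.
- **Mug:** I threaded the handle over the hook with no rise in force, tilted the mug under a light grip, then let go. It came to rest: the centre of its outline moved no more than 0.1 px over 12 frames. Judging from its outline, the hole centre is roughly 16 mm to the side of the hook line and 23 mm below it, both within the limits. That comes from matching the outline to a few possible hanging positions, and the match was about 10 mm off along the hook. I could not look at it enlarged, because the 12-picture viewing limit had been reached.
- **Jar and bowl:** matched against the starting picture, they show no shift in pixels.
- **Arm:** it is well clear of everything, with the force on the tool near zero.

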